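# Change the mandoline slicer to the julienne insert

### The job

Change the slicer over to julienne: press the catch on its side so that the insert in it springs loose, draw that insert up out of the rails and lay it flat, grip upwards, in the oblong ceramic dish. Then take the insert with the row of teeth from the bench and slide it down the rails, toothed end first, until it is fully home and the catch has clicked in. Set the inserts down rather than letting them drop, leave all other things on the bench where they are, and let go of everything at the end.

Things in the scene. Friction and masses are not known exactly. Their poses are not given: they have to be found in the camera images.
- slicer: Grey mandoline slicer fixed on the bench, about 390 mm long, 135 mm wide (plus the catch) and 225 mm high, sloping at 30 degrees: its open upper end, with handle and fold-out leg, is away from the robot (within 15 degrees), its blade and steel run-out plate are at the low end. Origin: on the bench under the rails' middle, z up.
- bed: The slicer's rails. Origin: where an insert's origin lies when fully home, 118 mm above the bench, on the two ledges that carry its edges. x up the slope, y left, z the slope's normal. Walls 95 mm apart, 11.5 mm high, flaring out from x = +35 to 119 mm at x = +149. From x = -66 to -8 lips 11.5 mm above the ledges reach 6.5 mm in over the insert's edges; above that it is open. Slippery.
- rails_open (a point): Point at (+85, 0, 0) mm in the rails' frame, same axes: an insert parallel to the rails with its origin here or up to 15 mm further uphill is clear of lips and catch and can be lifted off or laid on between the walls. Leading end downhill, pull grip uphill. From here an insert slides 85 mm downhill to home; it stops dead 4 mm beyond home.
- ejector (a joint): Slide at the low end of the rails (m): a spring block that pushes on an insert's leading end. 0 with an insert home, 0.022 when it has pushed a freed insert up the slope, slowly (about half a second), where the insert then stays. 2 N there, 3 N at home, damped. Pushing an insert home over spring and catch takes 6 to 12 N; pushed gently it stops short.
- catch (a joint): Spring catch (rad): white rocker outside the right-hand (-y) wall. 0 closed; pressing its pad lifts its inner nose off the insert's lug; above 0.22 the insert is free; 0.32 is a hard stop. 2 N at first, 4 N fully down; springs back. An insert sliding down lifts the nose with its lug's ramp; once home is passed it snaps down behind the lug.
- catch_pad (a point): Middle of the top of the catch's ribbed press pad, 30 x 26 mm, travel 8 mm. Closed, it is at (+7.5, -86, +26) mm in the rails' frame; press it along that frame's -z. Axes as the rails' while closed.
- ins_used: The insert locked in the slicer, smooth on top: white plastic plate 120 x 90 x 8 mm, 0.13 kg. Origin: centre of its underside; z up out of its top; x from the leading end (x = -60 mm, its corners cut off at 45 degrees over 15 mm) to the end with the pull grip. On top at y = -34 mm, x -10 to +4, is a 6.5 mm high lug for the catch.
- used_grip (a point): Pull grip of the insert that is in the slicer: upright block on top of its +x end, 14 mm thick along x, 44 mm wide along y, from the plate's top (8 mm) to 38 mm above the underside. This point: (+48, 0, +26) mm from the insert's origin; same axes.
- ins_comb: The toothed (julienne) insert, flat on the bench, with seven upright steel teeth 9 mm high across its leading end: white plastic plate 120 x 90 x 8 mm, 0.13 kg. Origin: centre of its underside; z up out of its top; x from the leading end (x = -60 mm, its corners cut off at 45 degrees over 15 mm) to the end with the pull grip. On top at y = -34 mm, x -10 to +4, is a 6.5 mm high lug for the catch.
- comb_grip (a point): Pull grip of the toothed insert: upright block on top of its +x end, 14 mm thick along x, 44 mm wide along y, from the plate's top (8 mm) to 38 mm above the underside. This point: (+48, 0, +26) mm from the insert's origin; same axes.
- dish: Oblong white ceramic dish with a small lug at each end, inside 210 x 152 mm, 34 mm high, floor 7 mm above the bench, 0.9 kg, loose. Origin: centre of its underside; x along its length.
- ins_ribbed: Bystander: leave it where it is. The other spare insert, lying flat beside the julienne one: the same plate with low lengthwise ribs and no teeth. Origin and size as the others; which of the two spares lies nearer the robot varies.
- tiers: Bystander: leave it where it is. Stack of three plastic food tiers, orange, green, white, with a lid: 158 x 208 (along y) x 190 mm. Origin: centre of its underside.
- pan: Bystander: leave it where it is. Stainless steel pan, 224 mm across, 52 mm high, with a long handle along its -x to 290 mm from the middle. Origin: centre of its underside.
- paddle: Bystander: leave it where it is. Wooden turning paddle lying flat, 290 mm along its x (-125 to +166), up to 62 mm wide, 12 mm high. Origin: middle of its underside.
- tumbler: Bystander: leave it where it is. Glass tumbler, 72 mm across, 110 mm high. Origin: centre of its underside.
- holder: Bystander: leave it where it is. The slicer's white food holder, a round knobbed disc 96 mm across, 60 mm high. Origin: centre of its underside.

How it is judged:
By the outcome, as a careful person would: the job done as asked, in the order asked, and still so for the second after the job is handed in, with the robot touching nothing.
It also fails if it takes over 72 s, if anything falls off the work surface, if the arm or the gripper's body presses on something with over 40 N, if the wrist force passes 120 N, or if a joint passes its speed limit or range.

### The arm

A 7-joint arm with a two-finger parallel gripper is mounted at the origin on the work surface. World frame = base frame: x ahead of the robot, y to its left, z up, the work surface at z = 0. Lengths are in m, angles in rad, forces in N, time in s.
With the tool pointing down it reaches from about 0.35 to 0.9 m from the base axis. Payload 8.1 kg.
Tool frame: the origin (TCP) lies on the mounting face of the last link; the fingertips stand 178 mm ahead of it and the grasp point (between the pads) lies 159 mm ahead of it; z points along the fingers, y is the line along which they close (so a half turn about z gives the same grasp; the last joint's range is limited). The gripper opens to 92 mm and grips with 3 to 60 N. Pads are 19 mm wide; open, the fingers measure 130 mm over their backs; the gripper's body (75 mm by 190 mm) begins 47 mm behind the grasp point.
Start: joints at [1.009, 0.434, 0.025, 1.573, -0.012, 1.134, -0.075], TCP at [0.277, -0.56, 0.405] pointing down, gripper open.
Joint ranges: [-2.62, 2.62], [-0.44, 2.09], [-1.27, 1.32], [0.08, 2.57], [-1.32, 4.46], [0.12, 2], [-2.74, 2.74]. Speed limits (rad/s): [2.22, 2.22, 3.01, 3.01, 3.14, 3.14, 3.14].

### API

Orientations are given as a unit quaternion [x, y, z, w].
In Python, from rig import * gives the robot as it stands.
- The arm moves only by the tool jog_arm, never from a script. Its argument "series" is text: rows parted by semicolons, each of 7 numbers parted by spaces: the turn, a rotation vector about the tool's x, y, z in degrees, then the shift along the tool's x, y, z in cm, then the closure, from 0 (fully open) to 1 (shut). A call has 1 to 20 rows; each row shifts and turns the commanded pose from where the row before left it, along the tool's axes as they then stand; what a row does not reach is not made up. A row lasts 1/8 s, in which the tool goes at most 62.5 mm and 10.7 degrees, less where a joint would pass 70% of its speed; a pose out of reach is approached as far as the arm can. A call with a gripper value outside its range is refused whole. The fingers move at their own pace and stop on an object; "grip_force" is the grip in N (left out, the last holds). Time passes only in rows, so rows that do not move let the fingers close. It gives the time, the measured TCP pose, the force, the opening and the grip force at its end, in the units of the state.
- state(): the state, without advancing time (a new reading comes with each control period).
- get_image(name): name is "scene" or "top" or "wrist"; returns the picture (400x640x3 uint8, red, green, blue); there is no depth.
- get_calibration(name): a dict with "fovy" (degrees; the focal length in pixels is half the picture's height over the tangent of half this angle, whatever the lens; pixels are square), "cx", "cy" (the principal point, pixels), "k1" (the pictures are not rectified: a ray, as slopes to the right and down, at radius r is drawn at 1 + k1 r^2 times it, then the intrinsics apply), "view" (4x4, takes a point from world to camera coordinates). Camera axes: x right, y down, z forward; pixel columns grow to the right and rows downward; lengths in m; the calibration is good to about 2 mm. A picture is of the moment at which its call begins: read the wrist's pose just before it. get_calibration takes no time and is no camera call; for the wrist camera it gives the pose at the moment of the call.
- finish_job(): hands the job in; it is judged then, once.
The state is a dict: "clock": time; "joints": joint angles; "dq": joint speeds; "joint_torque": joint torques, N m; "tcp_pos": TCP position; "tool_rot": TCP orientation; "wrist_force": force on the tool from outside, world axes, zero at the start; "ft_torque": the same for the moment, N m; "finger_gap": opening from 0.0 (shut) to 1.0 (fully open); "finger_force": force on a finger pad.
Only numpy, scipy, OpenCV 4.12 (cv2) and the standard library are available. Lean on these libraries where they do the work, as an engineer would, in place of code of your own. Each camera call takes 0.05 s, during which the arm holds its last target. There are 200 camera calls.

## Working session

There is one attempt and no reset: what is moved stays moved. The work goes in short steps, Python scripts to look and compute and a tool call to move; the robot and the scene stay as the last step left them, time stands still between calls to the robot, and variables do not carry over. Pictures are saved under pics/ and viewed, at most 10 in all, crops included, and the job is handed in when it is done.

Besides the shell and the picture viewer there is one more tool, called after ">>>" as name(argument=value, ...) on one line, values as JSON. jog_arm: Moves the arm, as the interface text tells. Its arguments: {"type":"object","properties":{"series":{"type":"string"},"grip_force":{"type":"number"}},"required":["series"]}

```bash
mkdir -p pics; ls
python3 - <<'E'
from rig import *
import cv2
s=state(); print(s)
for n in ("top","scene"):
    im=get_image(n); cv2.imwrite(f"pics/{n}0.png",im[:,:,::-1]); c=get_calibration(n); print(n,c)
im=get_image("wrist");cv2.imwrite("pics/wrist0.png",im[:,:,::-1]);print(get_calibration("wrist"))
E
```

```text
pics
{'clock': 0.0, 'joints': array([ 1.00940861,  0.43521837,  0.02493059,  1.57408147, -0.01161908,
        1.1340142 , -0.07510672]), 'dq': array([ 0.00144267,  0.00089514, -0.00074579, -0.00151668,  0.00102163,
       -0.00028749,  0.00053654]), 'joint_torque': array([-1.35902999e-03, -6.67856312e+01,  9.84846130e-01, -3.14460576e+01,
       -6.05831738e-02,  4.28399455e-02,  1.42158387e-04]), 'tcp_pos': array([ 0.2766795 , -0.56016384,  0.40395317]), 'tool_rot': array([ 9.73809329e-01,  2.27364836e-01, -2.31382255e-04, -7.53642141e-04]), 'wrist_force': array([ 0.23210663, -0.01529172, -0.10427408]), 'ft_torque': array([0.02676771, 0.01922068, 0.00764153]), 'finger_force': 0.0, 'finger_gap': 0.9964458170346218}
top {'fovy': 47.60300294740543, 'cx': 313.78089533440675, 'cy': 200.2361560502787, 'k1': -0.02255575558618729, 'view': array([[-2.99093654e-03, -9.99994487e-01, -1.44249375e-03,
         4.58912623e-03],
       [-9.83347603e-01,  3.20325834e-03, -1.81706439e-01,
         6.30271923e-01],
       [ 1.81710058e-01,  8.75000340e-04, -9.83351763e-01,
         1.69653068e+00],
       [ 0.00000000e+00,  0.00000000e+00,  0.00000000e+00,
         1.00000000e+00]])}
scene {'fovy': 54.12509316994389, 'cx': 312.78182248207537, 'cy': 203.70759216248152, 'k1': 0.014134077270154975, 'view': array([[-0.89541804,  0.44495254,  0.0156132 ,  0.53527494],
       [ 0.24278855,  0.51737951, -0.82059257, -0.0752649 ],
       [-0.3732027 , -0.73098268, -0.57130033,  1.50660761],
       [ 0.        ,  0.        ,  0.        ,  1.        ]])}
{'fovy': 58.59733156801288, 'cx': 321.58799465597116, 'cy': 191.61497527090614, 'k1': -0.008053595892652097, 'view': array([[ 0.442462  , -0.89678607, -0.00145386, -0.62472962],
       [-0.86430227, -0.42686621,  0.26602036, -0.03272456],
       [-0.23918396, -0.11644733, -0.96396631,  0.39176433],
       [ 0.        ,  0.        ,  0.        ,  1.        ]])}
```

View pics/top0.png

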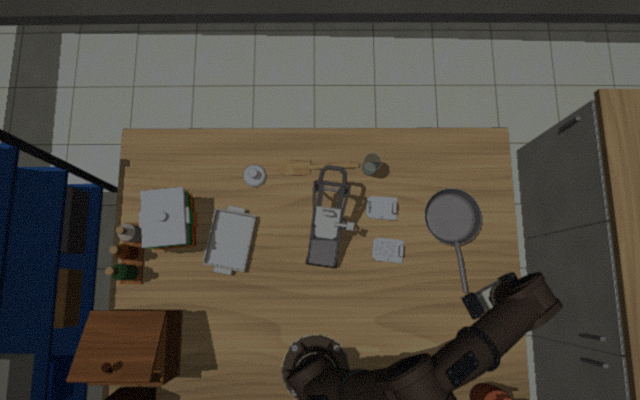

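View pics/scene0.png

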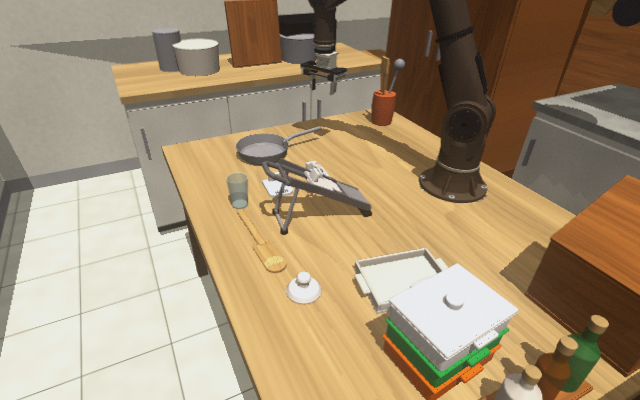

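```bash
cat > h.py <<'E'
from rig import *
import numpy as np, cv2
from scipy.spatial.transform import Rotation as R
def K(c):
    f=200/np.tan(np.radians(c['fovy']/2)); return np.array([[f,0,c['cx']],[0,f,c['cy']],[0,0,1]])
def D(c): return np.array([c['k1'],0,0,0,0.])
def ray(c,uv):
    p=cv2.undistortPoints(np.float64(uv).reshape(-1,1,2),K(c),D(c)).reshape(-1,2)
    V=c['view']; d=np.c_[p,np.ones(len(p))]@V[:3,:3]; return -V[:3,:3].T@V[:3,3], d
def onplane(c,uv,z):
    o,d=ray(c,uv); return o+d*((z-o[2])/d[:,2])[:,None]
def proj(c,P):
    V=c['view']; return cv2.projectPoints(np.float64(P).reshape(-1,1,3),cv2.Rodrigues(V[:3,:3])[0],V[:3,3],K(c),D(c))[0].reshape(-1,2)
def tri(views):  # [(cal,uv)...] -> point
    A=np.zeros((3,3));b=np.zeros(3)
    for c,uv in views:
        o,d=ray(c,uv); d=d[0]/np.linalg.norm(d[0]); M=np.eye(3)-np.outer(d,d); A+=M;b+=M@o
    return np.linalg.solve(A,b)
def step(Rt,pt,s=None):
    "turn (deg, tool axes) and shift (cm, tool axes at start) from the present pose to target TCP pose"
    s=s or state(); R0=R.from_quat(s['tool_rot'])
    return np.degrees((R0.inv()*Rt).as_rotvec()).round(2), (R0.inv().apply(pt-s['tcp_pos'])*100).round(2)
E
python3 - <<'E'
from h import *
im=cv2.imread("pics/top0.png"); c=get_calibration("top")
x0,y0=195,150
cv2.imwrite("pics/topc.png",cv2.resize(im[y0:290,x0:415],None,fx=3.6,fy=3.6,interpolation=cv2.INTER_CUBIC))
np.set_printoptions(precision=3,suppress=True)
print(onplane(c,[(328,220),(388,250),(382,208),(231,240),(372,165),(453,217),(254,176)],0.01))
s=state();W=get_calibration("wrist")
Rt=R.from_quat(s['tool_rot']);V=W['view']
o=-V[:3,:3].T@V[:3,3]
print("cam in tool",Rt.inv().apply(o-s['tcp_pos']),Rt.inv().as_matrix()@V[:3,:3].T, Rt.as_matrix())
E
```

```text
[[ 0.56  -0.053  0.01 ]
 [ 0.441 -0.286  0.01 ]
 [ 0.607 -0.268  0.01 ]
 [ 0.482  0.327  0.01 ]
 [ 0.783 -0.233  0.01 ]
 [ 0.57  -0.548  0.01 ]
 [ 0.739  0.243  0.01 ]]
cam in tool [0.072 0.    0.019] [[-0.    -0.964 -0.266]
 [ 1.    -0.    -0.   ]
 [ 0.    -0.266  0.964]] [[ 0.897  0.443 -0.001]
 [ 0.443 -0.897  0.001]
 [-0.    -0.001 -1.   ]]
```

View pics/topc.png

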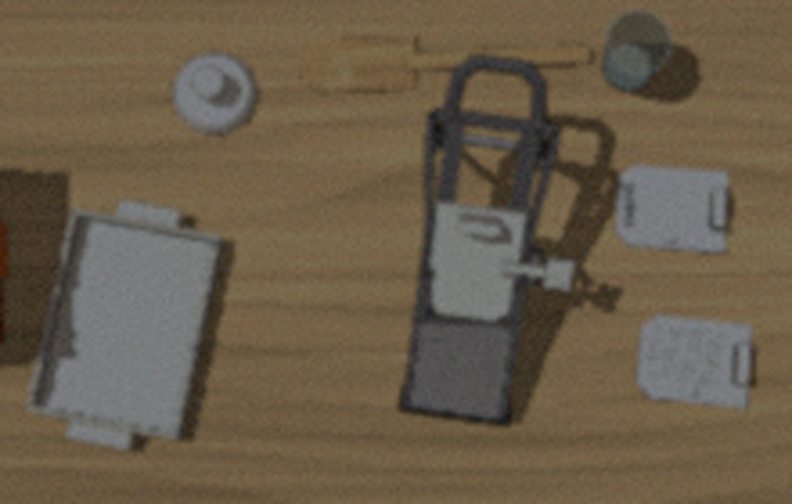

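The crop shows the slicer in the middle: its insert is at about (326,222) in the full picture and its catch pad at (351,226). The toothed insert is the far spare at (382,208), with its teeth at the left end and its grip at the right. The ribbed one is nearer, at (388,250), and the dish is at (231,240).

>>> jog_arm(series="0 0 0 4 -2.95 -0.8 0;0 0 0 4 -2.95 -0.8 0;0 0 0 4 -2.95 -0.8 0;0 0 0 4 -2.95 -0.8 0;0 0 0 4 -2.95 -0.8 0;0 0 0 4 -2.95 -0.8 0;0 0 0 4 -2.95 -0.8 0;0 0 0 4 -2.95 -0.8 0;0 0 0 4 -2.95 -0.8 0;0 0 0 4 -2.95 -0.8 0;0 0 0 4 -2.95 -0.8 0;0 0 0 4 -2.95 -0.8 0;0 0 -8 0 0 0 0;0 0 -8 0 0 0 0;0 0 -8 0 0 0 0;0 0 -8 0 0 0 0;0 0 -8 0 0 0 0;0 0 -8 0 0 0 0;0 0 -8 0 0 0 0;0 0 -8 0 0 0 0")

```text
clock: 2.65
tcp_pos: [0.5503, -0.0305, 0.5004]
tool_rot: [0.704, 0.71, -0.0, -0.0]
wrist_force: [-0.0, 1.2, 0.1]
finger_gap: 0.996
finger_force: 0.0
```

Run:
```python
from h import *
import pickle
im=get_image("wrist");c=get_calibration("wrist")
s=state(); print(s['tcp_pos'],s['joints'].round(2),R.from_quat(s['tool_rot']).as_matrix().round(3),s['clock'])
cv2.imwrite("pics/w1.png",im[:,:,::-1]); pickle.dump(c,open("pics/w1.pkl","wb"))
```

```text
[ 0.55028675 -0.0305312   0.50041008] [ 0.31  0.29 -0.46  1.57  0.13  1.31 -0.15] [[-0.016  1.    -0.001]
 [ 1.     0.016 -0.   ]
 [-0.    -0.001 -1.   ]] 2.7
```

View pics/w1.png

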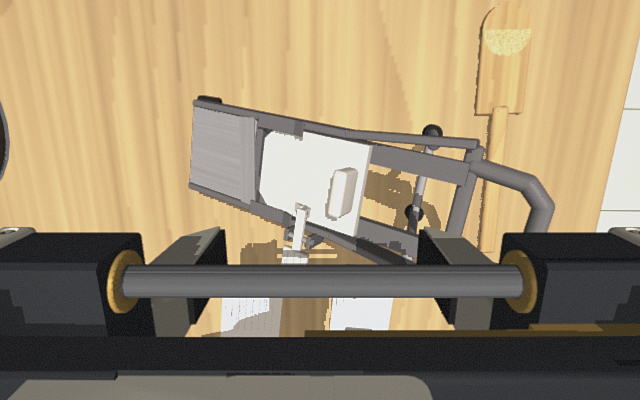

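The wrist picture shows the locked insert, with its end corner at about (373,146) and its grip at about (343,192). The catch arm runs from (302,208) to its pad at about (293,255). I'll enlarge it to read the corners.

Run:
```python
from h import *
im=cv2.imread("pics/w1.png")[120:265,245:390]
cv2.imwrite("pics/w1c.png",cv2.resize(np.clip((im.astype(float)-60)*1.35,0,255).astype(np.uint8),None,fx=4,fy=4,interpolation=cv2.INTER_CUBIC))
```

```text
(no output)
```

View pics/w1c.png

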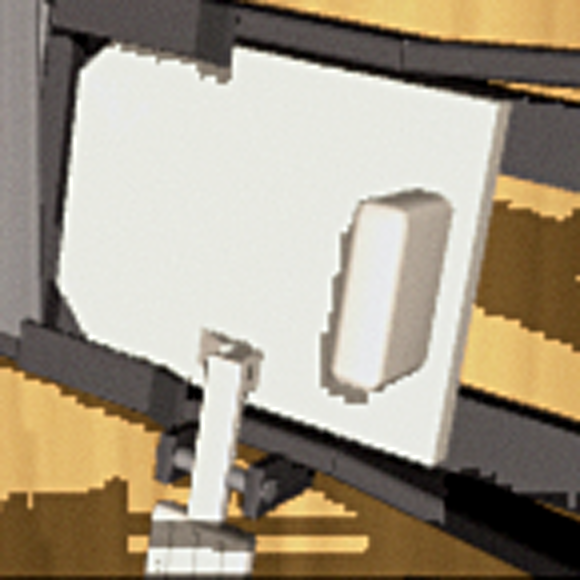

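```bash
cat >> h.py <<'E'
def bedR(yaw): return R.from_euler('z',yaw)*R.from_euler('y',-30,degrees=True)
def bed(q,P): return bedR(q[2]).apply(np.float64(P))+[q[0],q[1],0.118]
E
python3 - <<'E'
from h import *
import pickle
from scipy.optimize import least_squares
c=pickle.load(open("pics/w1.pkl","rb"))
uv=np.array([(500,101),(434,463),(80,72),(60,290),(85,337),(370,294)],float)
uv=(uv+.5)/4-.5+[245,120]
P=np.array([(60,45,8),(60,-45,8),(-60,30,8),(-60,-30,8),(-45,-45,8),(48,0,38)])/1000
r=least_squares(lambda q:(proj(c,bed(q,P))-uv).ravel(),[.55,-.05,-.1])
print(r.x,np.degrees(r.x[2]),r.fun.reshape(-1,2).round(2))
r4=least_squares(lambda q:(proj(c,bed(q[:3],P)+[0,0,q[3]])-uv).ravel(),[.55,-.05,-.1,0]); print(r4.x,r4.fun.round(1))
q=r.x; np.save("q.npy",q)
for n,p in dict(pad=(.0075,-.086,.026),grip=(.048,0,.026),open=(.085,0,0)).items(): print(n,bed(q,p).round(4))
t=get_calibration("top"); print(proj(t,bed(q,P)).round(1),proj(t,bed(q,(.0075,-.086,.026))))
E
```

```text
[ 0.54103517 -0.04238596 -0.13077426] -7.492813334720392 [[-0.26  0.06]
 [-0.33 -0.08]
 [ 0.48 -0.74]
 [-0.1  -2.21]
 [ 2.74  2.26]
 [-1.97  0.48]]
[ 0.54106763 -0.04175258 -0.13000881  0.00257846] [ 0.1 -0.3 -0.   0.3  0.1 -1.  -0.5 -2.1  2.5  2.5 -1.8  0.6]
pad [ 0.5234 -0.1268  0.1443]
grip [ 0.5694 -0.0461  0.1645]
open [ 0.614  -0.052   0.1605]
[[315.6 205.1]
 [340.1 208.2]
 [316.  235.5]
 [332.  237.6]
 [336.5 234.4]
 [327.2 212.6]] [[349.40079611 224.69268404]]
```

```bash
cat >> h.py <<'E'
np.set_printoptions(precision=4,suppress=True)
def toolR(q): 
    B=bedR(q[2]).as_matrix(); return R.from_matrix(np.c_[B[:,1],B[:,0],-B[:,2]])
def go(Rt,p,reach,n=''):
    "grasp/tip point p; prints turn (deg) first, then shift (cm) in target axes"
    s=state(); R0=R.from_quat(s['tool_rot']); t=np.asarray(p)-reach*Rt.apply([0,0,1])
    print(n,'turn',np.degrees((R0.inv()*Rt).as_rotvec()).round(2),'shift',(Rt.inv().apply(t-s['tcp_pos'])*100).round(2),'tcp',t.round(3),'clock',s['clock'])
E
python3 - <<'E'
from h import *
import pickle
from scipy.optimize import least_squares
c=pickle.load(open("pics/w1.pkl","rb"))
uv=np.array([(500,101),(434,463),(80,72),(60,290),(370,294)],float)
uv=(uv+.5)/4-.5+[245,120]
P=np.array([(60,45,8),(60,-45,8),(-60,30,8),(-60,-30,8),(48,0,38)])/1000
q=least_squares(lambda q:(proj(c,bed(q,P))-uv).ravel(),[.55,-.05,-.1],loss='soft_l1').x
print(q,(proj(c,bed(q,P))-uv).round(1).tolist()); np.save("q.npy",q)
# pad check in w1
print('pad px',proj(c,bed(q,[(-.0075,-.073,.026),(.0225,-.073,.026)])))
go(toolR(q),bed(q,(.0075,-.088,.056)),.178,'prepress')
E
```

```text
[ 0.5414 -0.0428 -0.1195] [[-0.3, -0.1], [0.6, -0.1], [0.4, 0.2], [0.5, -1.2], [-1.5, 0.7]]
pad px [[284.4141 245.1772]
 [308.4877 254.4983]]
prepress turn [-29.99  -2.02   7.6 ] shift [-10.13 -19.01   9.35] tcp [ 0.421 -0.117  0.324] clock 2.7
```

>>> jog_arm(series="-7.5 -0.5 1.9 0 0 0 1;-7.5 -0.5 1.9 0 0 0 1;-7.5 -0.5 1.9 0 0 0 1;-7.5 -0.5 1.9 0 0 0 1;0 0 0 -2.53 -4.75 0 1;0 0 0 -2.53 -4.75 0 1;0 0 0 -2.53 -4.75 0 1;0 0 0 -2.53 -4.75 0 1;0 0 0 0 0 3.1 1;0 0 0 0 0 3.1 1;0 0 0 0 0 3.15 1;0 0 0 0 0 0 1")

```text
clock: 4.2
tcp_pos: [0.4206, -0.1151, 0.323]
tool_rot: [0.727, 0.637, 0.17, 0.193]
wrist_force: [-0.9, 0.3, 0.7]
finger_gap: 0.006
finger_force: 0.0
```

Run:
```python
from h import *
import pickle
q=np.load("q.npy")
go(toolR(q),bed(q,(.0075,-.088,.026)),.178,'touch')
im=get_image("wrist");c=get_calibration("wrist");print(state()['joints'])
cv2.imwrite("pics/w2.png",im[:,:,::-1]); pickle.dump(c,open("pics/w2.pkl","wb"))
print(proj(c,bed(q,[(.0075,-.086,.026),(-.0075,-.099,.026),(.0225,-.099,.026),(0.0225,-.073,.026),(-.0075,-.073,.026)])).round(1).tolist())
```

```text
touch turn [-0.18  0.23 -0.64] shift [-0.19  0.15  2.92] tcp [ 0.436 -0.119  0.298] clock 4.2
[ 0.4066  0.144  -0.2823  2.3238  0.2221  0.161  -0.2034]
[[321.4, 223.3], [295.4, 244.8], [347.8, 244.4], [348.2, 201.0], [294.0, 201.5]]
```

View pics/w2.png

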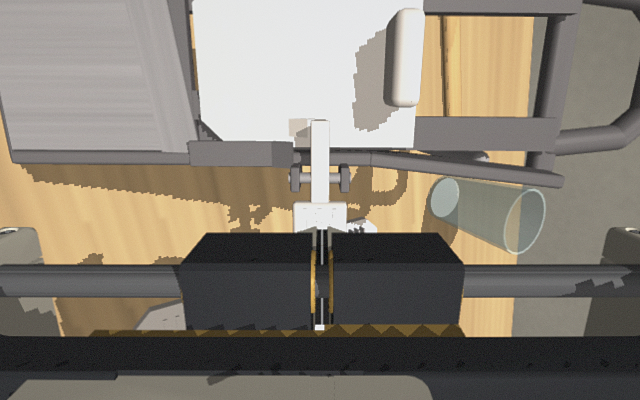

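The pad spans columns 294–347 with its front edge at row 204, within about 1 mm of the prediction. The fingers are shut directly over it.

>>> jog_arm(series="0 0 0 -0.1 0.15 1.2 1;0 0 0 0 0 1.2 1;0 0 0 0 0 0 1")

```text
clock: 4.62
tcp_pos: [0.4337, -0.1183, 0.3058]
tool_rot: [0.726, 0.637, 0.171, 0.195]
wrist_force: [-1.0, 0.4, 0.6]
finger_gap: 0.003
finger_force: 0.0
```

Run:
```python
from h import *
q=np.load("q.npy")
go(toolR(q),bed(q,(.0075,-.088,.026)),.178,'touch')
s=state();print(s['joints'],s['wrist_force'])
```

```text
touch turn [ 0.04  0.32 -0.58] shift [-0.02 -0.16  0.76] tcp [ 0.436 -0.119  0.298] clock 4.625
[ 0.4222  0.2028 -0.3064  2.3181  0.5004  0.1192 -0.475 ] [-0.9695  0.408   0.5803]
```

>>> jog_arm(series="2 0 0 0 0.62 -0.1 1;2 0 0 0 0.62 0 1;2 0 0 0 0.62 0 1;2 0 0 0 0.62 0 1;0 0 0 0 0 0 1")

```text
clock: 5.25
tcp_pos: [0.4554, -0.1209, 0.3184]
tool_rot: [0.738, 0.647, 0.127, 0.143]
wrist_force: [0.2, -0.2, -0.4]
finger_gap: 0.003
finger_force: 0.0
```

Run:
```python
from h import *
q=np.load("q.npy")
Rt=toolR(q)*R.from_euler('x',8,degrees=True)
go(Rt,bed(q,(.0075,-.088,.026)),.178,'touch')
s=state();print(s['joints'],s['wrist_force'])
```

```text
touch turn [ 0.09  0.15 -0.65] shift [-0.03 -0.07  0.96] tcp [ 0.458 -0.121  0.309] clock 5.25
[ 0.5832  0.2491 -0.5045  2.1833  0.3472  0.371  -0.3171] [ 0.174  -0.178  -0.3541]
```

>>> jog_arm(series="0 0 0 0 0.05 0.5 1;0 0 0 0 0.03 0.25 1;0 0 0 0 0.03 0.25 1;0 0 0 0 0 0 1")

```text
clock: 5.75
tcp_pos: [0.4599, -0.1218, 0.3082]
tool_rot: [0.738, 0.647, 0.126, 0.143]
wrist_force: [-1.8, -2.9, 4.5]
finger_gap: 0.005
finger_force: 2.6
```

>>> jog_arm(series="0 0 0 0 0.03 0.2 1;0 0 0 0 0 0 1")

```text
clock: 6.0
tcp_pos: [0.4609, -0.1219, 0.3065]
tool_rot: [0.738, 0.647, 0.126, 0.143]
wrist_force: [-3.0, -3.2, 5.7]
finger_gap: 0.007
finger_force: 3.1
```

>>> jog_arm(series="0 0 0 0 0.03 0.2 1;0 0 0 0 0 0 1")

```text
clock: 6.25
tcp_pos: [0.4616, -0.122, 0.3053]
tool_rot: [0.738, 0.647, 0.126, 0.144]
wrist_force: [-12.6, -2.6, 18.6]
finger_gap: 0.006
finger_force: 10.9
```

>>> jog_arm(series="0 0 0 0 0 -0.05 1;0 0 0 0 0 0 1;0 0 0 0 0 0 1;0 0 0 0 0 0 1;0 0 0 0 0 0 1;0 0 0 0 0 0 1;0 0 0 0 0 0 1;0 0 0 0 0 0 1")

```text
clock: 7.25
tcp_pos: [0.4615, -0.122, 0.3056]
tool_rot: [0.738, 0.647, 0.126, 0.143]
wrist_force: [-8.4, -2.9, 13.1]
finger_gap: 0.008
finger_force: 7.7
```

Run:
```python
from h import *
import pickle
q=np.load("q.npy")
im=get_image("wrist");c=get_calibration("wrist")
cv2.imwrite("pics/w3.png",im[:,:,::-1]); pickle.dump(c,open("pics/w3.pkl","wb"))
for dx in (0,.022): print(dx,proj(c,bed(q,[(.06+dx,.02,.008),(.048+dx,0,.038),(-.06+dx,0,.008)])).round(1).tolist())
g=im.astype(int)
# white end along row: project line y=0.02,z=8 x from .0 to .12
for x in np.arange(.05,.11,.004):
    u,v=proj(c,bed(q,(x,.03,.008)))[0].round().astype(int)
    print(round(x,3),g[v,u] if 0<=v<400 and 0<=u<640 else None)
```

```text
0 [[442.0, -0.8], [418.0, 42.0], [178.6, 57.3]]
0.022 [[497.6, -3.1], [483.0, 40.2], [222.3, 56.1]]
0.05 None
0.054 None
0.058 None
0.062 None
0.066 None
0.07 None
0.074 None
0.078 None
0.082 None
0.086 None
0.09 None
0.094 None
0.098 None
0.102 None
0.106 None
```

Run:
```python
from h import *
import pickle
q=np.load("q.npy");c=pickle.load(open("pics/w3.pkl","rb"))
g=cv2.imread("pics/w3.png").astype(int)
for x in np.arange(.05,.11,.004):
    u,v=proj(c,bed(q,(x,-.03,.008)))[0].round().astype(int); print(round(x,3),g[v,u],end=' ')
go(toolR(q),bed(q,(.07,0,.09)),.159,'pre')
```

```text
0.05 [155 165 171] 0.054 [153 163 171] 0.058 [155 165 174] 0.062 [229 229 229] 0.066 [233 233 232] 0.07 [232 232 231] 0.074 [231 232 231] 0.078 [231 231 231] 0.082 [233 233 233] 0.086 [124 125 129] 0.09 [119 120 126] 0.094 [122 125 127] 0.098 [120 121 127] 0.102 [126 126 130] 0.106 [122 121 126] pre turn [-8.01  0.29 -0.6 ] shift [ 8.81  3.68 -5.15] tcp [ 0.478 -0.035  0.369] clock 7.3
```

>>> jog_arm(series="0 0 0 0 0 -2.5 1;0 0 0 0 0 -2.5 0.5;-4 0.15 -0.3 0 0 0 0.5;-4 0.15 -0.3 0 0 0 0.5;0 0 0 2.94 1.0 -0.1 0.5;0 0 0 2.94 1 -0.1 0.5;0 0 0 2.94 1 0 0.5;0 0 0 0 0 0 0.5")

```text
clock: 8.3
tcp_pos: [0.4793, -0.0315, 0.3689]
tool_rot: [0.72, 0.643, 0.174, 0.193]
wrist_force: [-0.1, -0.5, -0.2]
finger_gap: 0.503
finger_force: 0.0
```

Run:
```python
from h import *
import pickle
q=np.load("q.npy")
im=get_image("wrist");c=get_calibration("wrist")
cv2.imwrite("pics/w4.png",im[:,:,::-1]); pickle.dump(c,open("pics/w4.pkl","wb"))
print(proj(c,bed(q,[(.082,.045,.008),(.082,-.045,.008),(.063,.022,.038),(.077,.022,.038)])).round(1).tolist())
go(toolR(q),bed(q,(.07,0,.030)),.159,'grasp'); print(state()['joints'],state()['finger_gap'])
```

```text
[[338.3, 143.0], [336.3, 274.1], [305.9, 191.3], [331.1, 191.4]]
grasp turn [-0.   -0.2   0.19] shift [-0.23 -0.02  5.95] tcp [ 0.508 -0.039  0.317] clock 8.35
[ 0.3321  0.1542 -0.4557  2.1701  0.5144  0.3593 -0.657 ] 0.5042237746167255
```

View pics/w4.png

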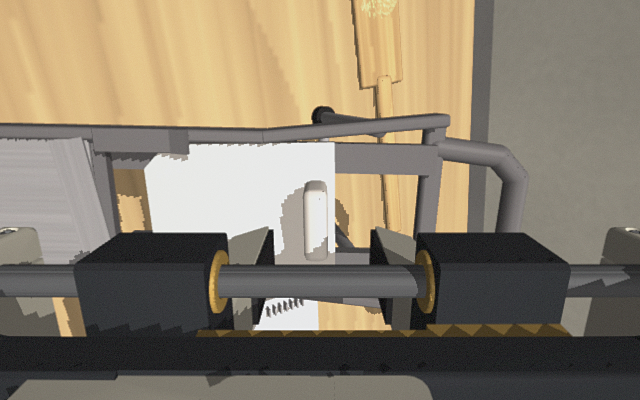

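The freed insert's end corner is at (335,143), about 1–2 mm below the prediction, so the 22 mm ejection is confirmed. Its grip sits between the fingers at (303–328,181–258), and the comb's teeth show at (285,305).

>>> jog_arm(series="0 0 0 -0.2 -0.15 2 0.5;0 0 0 0 0 2 0.5;0 0 0 0 0 1.9 0.5;0 0 0 0 0 0 1;0 0 0 0 0 0 1;0 0 0 0 0 0 1;0 0 0 0 0 0 1;0 0 0 0 0 0 1", grip_force=25)

```text
clock: 9.35
tcp_pos: [0.506, -0.0404, 0.317]
tool_rot: [0.723, 0.641, 0.172, 0.194]
wrist_force: [-4.6, -0.3, 6.3]
finger_gap: 0.153
finger_force: 24.9
```

>>> jog_arm(series="0 0 0 0 1 -0.05 1;0 0 0 0 1.2 0 1;0 0 0 0 1.3 0 1;0 0 0 0 1.3 0 1;0 0 0 0 1.3 0 1;0 0 0 0 1.3 0 1;0 0 0 0 0 0 1")

```text
clock: 10.22
tcp_pos: [0.5708, -0.0477, 0.3548]
tool_rot: [0.722, 0.641, 0.173, 0.194]
wrist_force: [0.3, 0.2, -0.1]
finger_gap: 0.153
finger_force: 24.9
```

>>> jog_arm(series="0 0 0 0 0 -1 1;0 0 0 0 0 -2 1;0 0 0 0 0 -3 1;0 0 0 0 0 -3 1;0 0 0 0 0 0 1")

```text
clock: 10.85
tcp_pos: [0.5242, -0.0419, 0.4342]
tool_rot: [0.722, 0.641, 0.173, 0.195]
wrist_force: [0.8, 0.2, -0.8]
finger_gap: 0.148
finger_force: 24.9
```

Run:
```python
from h import *
im=get_image("wrist");cv2.imwrite("pics/w5.png",im[:,:,::-1])
# dish from top picture: inner-ish/outer white quad at rim height
t=get_calibration("top"); g=cv2.imread("pics/top0.png")[195:285,195:270]
hsv=cv2.cvtColor(g,cv2.COLOR_BGR2HSV)
m=((hsv[...,1]<60)&(hsv[...,2]>105)).astype(np.uint8); m=cv2.morphologyEx(m,cv2.MORPH_OPEN,np.ones((3,3)))
n,l,st,_=cv2.connectedComponentsWithStats(m); k=1+st[1:,4].argmax()
mm=cv2.morphologyEx((l==k).astype(np.uint8),cv2.MORPH_OPEN,np.ones((15,15)))
cs=max(cv2.findContours((l==k).astype(np.uint8),0,1)[0],key=cv2.contourArea)+[195,195]
P=onplane(t,cs.reshape(-1,2),.02)[:,:2]
print(st[k],cv2.minAreaRect((P*1000).astype(np.float32)))
cs=max(cv2.findContours(mm,0,1)[0],key=cv2.contourArea)+[195,195]
for z in(.007,.034):
  P=onplane(t,cs.reshape(-1,2),z)[:,:2]; print(cv2.minAreaRect((P*1000).astype(np.float32)))
print(state()['joints'],state()['tcp_pos'])
# corners seen in the enlarged crop (px in topc): rim corners
u=(np.array([(75,208),(232,240),(187,440),(30,408)])+.5)/3.6-.5+[195,150]
print(onplane(t,u,.034))
```

```text
[  13   17   46   63 1993] ((467.31890869140625, 326.88031005859375), (141.25404357910156, 234.30709838867188), 78.93756866455078)
((481.1242370605469, 319.218017578125), (138.4938507080078, 208.15733337402344), 89.83193969726562)
((478.5452575683594, 314.3811950683594), (136.38821411132812, 204.99240112304688), 89.83169555664062)
[ 0.4594  0.1644 -0.5735  1.9792  0.3803  0.5349 -0.4842] [ 0.5244 -0.0423  0.4328]
[[0.6073 0.3877 0.034 ]
 [0.5717 0.2161 0.034 ]
 [0.3576 0.2599 0.034 ]
 [0.3916 0.428  0.034 ]]
```

```bash
cat >> h.py <<'E'
def flat(yaw):
    x=R.from_euler('z',yaw).as_matrix(); return R.from_matrix(np.c_[x[:,1],x[:,0],-x[:,2]])
E
python3 - <<'E'
from h import *
q=np.load("q.npy")
def gp(p,Q): return bedR(q[2]).inv().apply(np.array(p)+.159*R.from_quat(Q).apply([0,0,1])-[q[0],q[1],.118])
print(gp([.506,-.0404,.317],[.723,.641,.172,.194]))
yaw=np.radians(-11); Rt=flat(yaw); c=np.array([.482,.323,.007]); X=R.from_euler('z',yaw).apply([.05,0,0])
go(Rt,c+X+[0,0,.030+.07],.159,'above dish')
s=state(); R0=R.from_quat(s['tool_rot']); t=c+X+[0,0,.1+.159]
print('same in present axes',R0.inv().apply(t-s['tcp_pos'])*100)
E
```

```text
[ 0.0689 -0.0018  0.0311]
above dish turn [30.09 -1.1   4.07] shift [35.05 -6.13 16.68] tcp [0.531 0.313 0.266] clock 10.9
same in present axes [ 35.4039 -11.455   12.6448]
```

View pics/w5.png

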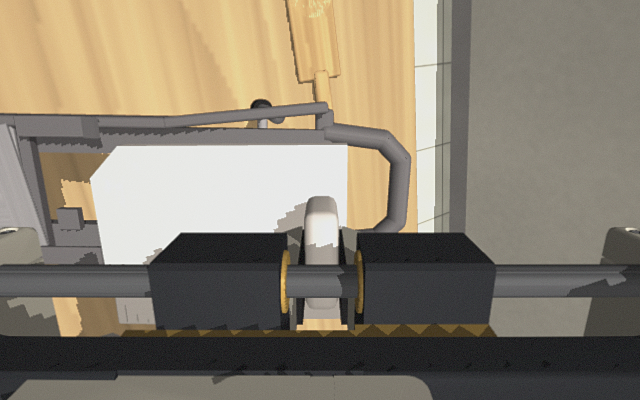

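The insert hangs straight in the grip, with its corners at (347,146) and (118,146), clear of the rails. Next it goes over the dish.

>>> jog_arm(series="6 -0.2 0.8 0 0 0 1;6 -0.2 0.8 0 0 0 1;6 -0.2 0.8 0 0 0 1;6 -0.2 0.8 0 0 0 1;6 -0.3 0.9 0 0 0 1;0 0 0 4.38 -0.77 0 1;0 0 0 4.38 -0.77 0 1;0 0 0 4.38 -0.77 0 1;0 0 0 4.38 -0.77 0 1;0 0 0 4.38 -0.77 0 1;0 0 0 4.38 -0.77 0 1;0 0 0 4.38 -0.77 0 1;0 0 0 4.38 -0.77 0 1;0 0 0 0 0 4 1;0 0 0 0 0 4 1;0 0 0 0 0 4 1;0 0 0 0 0 4 1;0 0 0 0 0 0 1")

```text
clock: 13.15
tcp_pos: [0.5302, 0.3123, 0.268]
tool_rot: [0.771, 0.636, -0.004, -0.0]
wrist_force: [-0.6, -0.2, -0.4]
finger_gap: 0.15
finger_force: 24.9
```

Run:
```python
from h import *
import pickle
yaw=np.radians(-11); Rt=flat(yaw); c=np.array([.482,.323,.007]); X=R.from_euler('z',yaw).apply([.05,0,0])
go(Rt,c+X+[0,0,.031],.159,'floor')
im=get_image("wrist");cv2.imwrite("pics/w6.png",im[:,:,::-1]); pickle.dump(get_calibration("wrist"),open("pics/w6.pkl","wb"))
print(state()['joints'],state()['wrist_force'])
```

```text
floor turn [-0.3   0.31  0.03] shift [0.13 0.06 7.1 ] tcp [0.531 0.313 0.197] clock 13.15
[-0.2256  0.6335 -0.5933  1.7014  0.421   0.941  -1.174 ] [ 0.094  -0.7948 -0.6382]
```

View pics/w6.png

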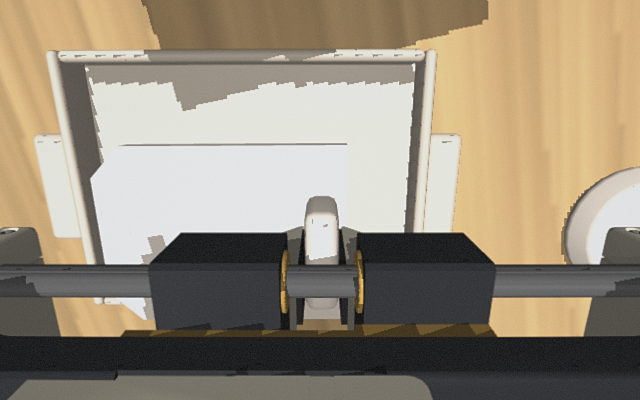

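The insert is over the dish and parallel to its rim. The far rim corners are at (52,54) and (433,54), and the plate's leading end is at column 92.

Run:
```python
from h import *
import pickle
c=pickle.load(open("pics/w6.pkl","rb")); P=onplane(c,[(50,53),(433,53)],.034); print(P, np.linalg.norm(P[1]-P[0]))
d=(P[1]-P[0])/np.linalg.norm(P[1]-P[0]); n=np.array([d[1],-d[0],0])
print(np.degrees(np.arctan2(d[1],d[0])),'centre',P.mean(0)+n*.0815)
```

```text
[[0.3954 0.4351 0.034 ]
 [0.6117 0.3927 0.034 ]] 0.22044616663282998
-11.093006243181451 centre [0.4879 0.3339 0.034 ]
```

>>> jog_arm(series="0 0 0 0.9 0.4 2 1;0 0 0 0 0 2 1;0 0 0 0 0 1.5 1;0 0 0 0 0 0.8 1;0 0 0 0 0 0.4 1;0 0 0 0 0 0.2 1;0 0 0 0 0 0 1")

```text
clock: 14.08
tcp_pos: [0.537, 0.3216, 0.2035]
tool_rot: [0.772, 0.636, 0.0, -0.0]
wrist_force: [0.3, -0.2, -1.1]
finger_gap: 0.152
finger_force: 24.9
```

>>> jog_arm(series="0 0 0 0 0 0.1 1;0 0 0 0 0 0.1 1;0 0 0 0 0 0 1")

```text
clock: 14.45
tcp_pos: [0.5369, 0.3214, 0.2012]
tool_rot: [0.772, 0.636, 0.0, -0.0]
wrist_force: [-0.2, 0.2, -2.5]
finger_gap: 0.153
finger_force: 24.9
```

>>> jog_arm(series="0 0 0 0 0 0.15 1;0 0 0 0 0 0.1 1;0 0 0 0 0 0 1")

```text
clock: 14.82
tcp_pos: [0.5369, 0.3214, 0.1985]
tool_rot: [0.772, 0.636, -0.0, -0.0]
wrist_force: [0.0, -0.5, -2.0]
finger_gap: 0.151
finger_force: 24.9
```

>>> jog_arm(series="0 0 0 0 0 0.1 1;0 0 0 0 0 0.1 1;0 0 0 0 0 0 1")

```text
clock: 15.2
tcp_pos: [0.5369, 0.3215, 0.1966]
tool_rot: [0.772, 0.636, 0.0, -0.0]
wrist_force: [-0.2, -1.3, -1.9]
finger_gap: 0.15
finger_force: 24.9
```

>>> jog_arm(series="0 0 0 0 0 0.1 1;0 0 0 0 0 0.05 1;0 0 0 0 0 0 1")

```text
clock: 15.58
tcp_pos: [0.5369, 0.3214, 0.196]
tool_rot: [0.772, 0.636, 0.0, 0.0]
wrist_force: [-3.2, -4.4, 8.8]
finger_gap: 0.15
finger_force: 25.0
```

>>> jog_arm(series="0 0 0 0 0 0.1 1;0 0 0 0 0 0.05 1;0 0 0 0 0 0 1")

```text
clock: 15.95
tcp_pos: [0.5367, 0.3215, 0.196]
tool_rot: [0.772, 0.636, 0.0, 0.001]
wrist_force: [-6.9, -7.0, 24.3]
finger_gap: 0.148
finger_force: 25.0
```

>>> jog_arm(series="0 0 0 0 0 -0.17 1;0 0 0 0 0 0 0.75;0 0 0 0 0 0 0.6;0 0 0 0 0 0 0.6;0 0 0 0 0 0 0.6;0 0 0 0 0 -1 0.6;0 0 0 0 0 -3 0.6;0 0 0 0 0 -4 0.6;0 0 0 0 0 -4 0.4;0 0 0 0 0 -4 0.4;0 0 0 0 0 -4 0.4;0 0 0 0 0 0 0.4")

```text
clock: 17.45
tcp_pos: [0.5371, 0.3223, 0.3997]
tool_rot: [0.772, 0.636, 0.003, 0.0]
wrist_force: [-1.1, 0.4, 0.2]
finger_gap: 0.597
finger_force: 0.0
```

Run:
```python
from h import *
import pickle
im=get_image("wrist");c=get_calibration("wrist");cv2.imwrite("pics/w7.png",im[:,:,::-1])
yaw=np.radians(-11); ins=lambda P: R.from_euler('z',yaw).apply(np.array(P))+[.488,.333,.007]
print(proj(c,ins([(-.06,.03,.008),(.06,.045,.008),(.048,0,.038)])).round(1).tolist())
# comb area: rough; target view pose: above comb, tool y -> world -y, camera on +x side
s=state(); print(s['tcp_pos'],s['joints'],s['clock'])
Rt=flat(np.radians(-90)); R0=R.from_quat(s['tool_rot']); print(np.degrees((R0.inv()*Rt).as_rotvec()))
```

```text
[[211.3, 135.4], [329.6, 120.2], [317.5, 170.3]]
[0.5369 0.3217 0.3974] [-0.2024  0.524  -0.6445  1.5413  0.3311  1.1838 -1.0991] 17.5
[ 0.0076 -0.2156 79.0076]
```

>>> jog_arm(series="0 0 0 0 -4.5 -1.5 0.4;0 0 8.78 0 -0.01 -1.5 0.4;0 0 8.78 0 0 0 0.4;0 0 8.78 0 0 0 0.4;0 0 8.78 0 0 0 0.4;0 0 8.78 0 0 0 0.4;0 0 8.78 0 0 0 0.4;0 0 8.78 0 0 0 0.4;0 0 8.78 0 0 0 0.4;0 0 8.76 0 0 0 0.4;0 0 0 0 5 0 0.4;0 0 0 0 5 0 0.4;0 0 0 0 5 0 0.4;0 0 0 0 5 0 0.4;0 0 0 0 5 0 0.4;0 0 0 0 5 0 0.4")

```text
clock: 19.5
tcp_pos: [0.4921, 0.0282, 0.4243]
tool_rot: [1.0, 0.0, -0.001, -0.0]
wrist_force: [1.3, -0.2, 0.8]
finger_gap: 0.6
finger_force: 0.0
```

>>> jog_arm(series="0 0 0 0.9 5 0 0.4;0 0 0 0.9 5 0 0.4;0 0 0 0.9 5 0 0.4;0 0 0 0.9 5 0 0.4;0 0 0 0.9 5 1.5 0.4;0 0 0 0.9 5 1.5 0.4;0 0 0 0 0 0 0.4")

```text
clock: 20.38
tcp_pos: [0.5452, -0.2746, 0.3921]
tool_rot: [1.0, -0.003, -0.003, 0.0]
wrist_force: [-0.6, 0.1, -0.0]
finger_gap: 0.603
finger_force: 0.0
```

Run:
```python
from h import *
import pickle
im=get_image("wrist");c=get_calibration("wrist");cv2.imwrite("pics/w8.png",im[:,:,::-1]);pickle.dump(c,open("pics/w8.pkl","wb"))
s=state(); print(s['tcp_pos'],R.from_quat(s['tool_rot']).as_matrix(),s['joints'],s['clock'])
print(proj(c,[(.607,-.268,.008),(.607,-.316,.03),(.441,-.286,.008)]))
m=(im.min(2)>200).astype(np.uint8); m[225:]=0
n,l,st,ce=cv2.connectedComponentsWithStats(m)
for i in range(1,n):
    if st[i,4]>300: print(st[i],ce[i])
# top view after placement, for scene check
cv2.imwrite("pics/top1.png",get_image("top")[:,:,::-1])
```

```text
[ 0.5458 -0.2718  0.393 ] [[ 1.     -0.0036 -0.0039]
 [-0.0036 -1.      0.0012]
 [-0.0039 -0.0012 -1.    ]] [ 0.45    0.4259 -0.1078  1.6179  0.05    1.1046 -1.2453] 20.425
[[317.9939 103.606 ]
 [368.898  104.1575]
 [334.9993 255.6849]]
[  248    44   127   101 10538] [310.4685  93.4279]
[ 278  210  111   15 1097] [328.0784 218.938 ]
```

View pics/w8.png

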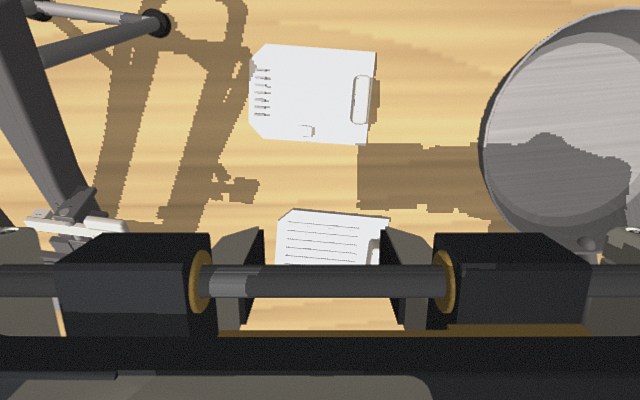

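The toothed insert is at (249–375,44–145), with its teeth at (262,90), grip at (361,98) and lug at (307,131). The ribbed one is below it, at (333,235).

Run:
```python
from h import *
import pickle
c=pickle.load(open("pics/w8.pkl","rb")); im=cv2.imread("pics/w8.png")
m=(im.min(2)>175).astype(np.uint8); m[200:]=0; m[:,:200]=0; m[:,420:]=0
cs=max(cv2.findContours(m,0,1)[0],key=cv2.contourArea)
P=onplane(c,cs.reshape(-1,2),.008)[:,:2]
r=cv2.minAreaRect((P*1000).astype(np.float32)); print(r)
b=cv2.boxPoints(r)/1000; ctr=b.mean(0)
e=[b[1]-b[0],b[2]-b[1]]; L=max(e,key=np.linalg.norm); L=L if L[1]<0 else -L; yaw=np.arctan2(L[1],L[0]); print(ctr,np.degrees(yaw))
# line fit on the long-side edges for yaw
ins=lambda p: R.from_euler('z',yaw).apply(np.array(p))+[ctr[0],ctr[1],0]
print(proj(c,ins([(.06,.045,.008),(.06,-.045,.008),(.048,0,.038),(-.003,-.034,.0145)])).round(1).tolist())
np.save("comb.npy",[*ctr,yaw])
go(flat(yaw),ins((.048,0,.030+.05)),.159,'pre')
go(flat(yaw),ins((.048,0,.0305)),.159,'grasp')
```

```text
((614.7933349609375, -259.43353271484375), (120.98135375976562, 91.14909362792969), 85.67539978027344)
[ 0.6148 -0.2594] -94.32458
[[374.5, 51.9], [364.8, 145.0], [360.6, 99.8], [304.0, 130.5]]
pre turn [-0.09  0.15  4.28] shift [ 6.75  3.23 15.47] tcp [ 0.611 -0.307  0.239] clock 20.475
grasp turn [-0.09  0.15  4.28] shift [ 6.75  3.23 20.42] tcp [ 0.611 -0.307  0.189] clock 20.475
```

>>> jog_arm(series="0 0 4.3 0 0 0 0.4;0 0 0 2.25 1.1 0 0.4;0 0 0 2.25 1.1 2 0.4;0 0 0 2.25 1.1 4.5 0.4;0 0 0 0 0 4.5 0.4;0 0 0 0 0 4.5 0.4;0 0 0 0 0 2.5 0.4;0 0 0 0 0 1.6 0.4;0 0 0 0 0 0.6 0.4;0 0 0 0 0 0 0.4")

```text
clock: 21.72
tcp_pos: [0.6119, -0.3076, 0.1938]
tool_rot: [0.999, -0.037, 0.0, -0.0]
wrist_force: [-0.9, -0.7, 0.2]
finger_gap: 0.602
finger_force: 0.0
```

Run:
```python
from h import *
x,y,yaw=np.load("comb.npy"); g=R.from_euler('z',yaw).apply([.048,0,.0305])+[x,y,0]
go(flat(yaw),g,.159)
```

```text
turn [-0.02 -0.04  0.06] shift [-0.07 -0.02  0.43] tcp [ 0.611 -0.307  0.189] clock 21.725
```

>>> jog_arm(series="0 0 0 -0.07 0 0.38 0.4;0 0 0 0 0 0 1;0 0 0 0 0 0 1;0 0 0 0 0 0 1;0 0 0 0 0 0 1;0 0 0 0 0 0 1", grip_force=40)

```text
clock: 22.48
tcp_pos: [0.6108, -0.3081, 0.1894]
tool_rot: [0.999, -0.038, -0.0, 0.0]
wrist_force: [-0.9, -0.2, 0.6]
finger_gap: 0.149
finger_force: 40.0
```

>>> jog_arm(series="0 0 0 0 0 -1 1;0 0 0 0 0 -3 1;0 0 0 0 0 -5 1;0 0 0 0 0 -5 1;0 0 0 0 0 -5 1;0 0 0 0 0 -5 1;0 0 0 0 0 -2 1;0 0 0 0 0 0 1")

```text
clock: 23.48
tcp_pos: [0.6109, -0.3078, 0.4517]
tool_rot: [0.999, -0.037, 0.002, 0.0]
wrist_force: [-0.5, -0.5, -2.0]
finger_gap: 0.145
finger_force: 40.0
```

Run:
```python
from h import *
import pickle
q=np.load("q.npy")
im=get_image("wrist");c=get_calibration("wrist");cv2.imwrite("pics/w9.png",im[:,:,::-1]);pickle.dump(c,open("pics/w9.pkl","wb"))
s=state();T=R.from_quat(s['tool_rot']); g=s['tcp_pos']+.159*T.apply([0,0,1])
# expected insert corners in tool frame: tool x=ins y, y=ins x, z=-ins z, grasp at (48,0,30)
f=lambda P:[g+T.apply([p[1],p[0]-.048,.030-p[2]]) for p in np.array(P)]
print('pred',proj(c,f([(.06,.045,.008),(-.045,.045,.008),(-.06,.03,.008)])).round(1).tolist())
m=(im.min(2)>190).astype(np.uint8); m[228:]=0
cs=max(cv2.findContours(m,0,1)[0],key=cv2.contourArea); print(cv2.boundingRect(cs),cv2.approxPolyDP(cs,4,True).reshape(-1,2).tolist())
Rt=toolR(q); print('lug')
for h in (.08,.03): go(Rt,bed(q,(.048+.092,0,.030+h)),.159,'h%g'%h)
print(s['joints'])
```

```text
pred [[348.0, 155.4], [120.0, 155.6], [93.2, 187.1]]
(92, 157, 256, 71) [[92, 190], [100, 227], [111, 218], [139, 219], [140, 224], [127, 227], [207, 227], [200, 186], [205, 175], [272, 176], [282, 180], [284, 188], [305, 187], [311, 178], [347, 176], [347, 157], [119, 157]]
lug
h0.08 turn [-23.87  22.81 -85.27] shift [ 25.47 -11.28  -3.2 ] tcp [ 0.528 -0.041  0.421] clock 23.525
h0.03 turn [-23.87  22.81 -85.27] shift [ 25.47 -11.28   1.8 ] tcp [ 0.553 -0.044  0.378] clock 23.525
[ 0.4345  0.5094 -0.0751  1.338   0.0377  1.295  -1.2868]
```

>>> jog_arm(series="-2.39 2.28 -8.53 0 0 0 1;-2.39 2.28 -8.53 0 0 0 1;-2.39 2.28 -8.53 0 0 0 1;-2.39 2.28 -8.53 0 0 0 1;-2.39 2.28 -8.53 0 0 0 1;-2.39 2.28 -8.53 0 0 0 1;-2.39 2.28 -8.53 0 0 0 1;-2.39 2.28 -8.53 0 0 0 1;-2.39 2.28 -8.53 0 0 0 1;-2.37 2.29 -8.5 0 0 0 1;0 0 0 4.2 -1.9 -0.5 1;0 0 0 4.2 -1.9 -0.5 1;0 0 0 4.2 -1.9 -0.5 1;0 0 0 4.2 -1.9 -0.5 1;0 0 0 4.2 -1.9 -0.5 1;0 0 0 4.2 -1.9 -0.5 1;0 0 0 0 0 0 1")

```text
clock: 25.65
tcp_pos: [0.5263, -0.0399, 0.4166]
tool_rot: [0.721, 0.644, 0.171, 0.191]
wrist_force: [-0.2, -1.1, -1.4]
finger_gap: 0.149
finger_force: 40.0
```

Run:
```python
from h import *
import pickle
q=np.load("q.npy"); Rt=toolR(q)
for h in (.08,.03,.01,0): go(Rt,bed(q,(.048+.090,-.0,.030+h)),.159,'h%g'%h)
print(state()['joints'])
im=get_image("wrist");c=get_calibration("wrist");cv2.imwrite("pics/w10.png",im[:,:,::-1]);pickle.dump(c,open("pics/w10.pkl","wb"))
s=state();T=R.from_quat(s['tool_rot']); g=s['tcp_pos']+.159*T.apply([0,0,1])
f=lambda P:[g+T.apply([p[1],p[0]-.048,.030-p[2]]) for p in np.array(P)]
print('pred',proj(c,f([(.06,.045,.008),(-.045,.045,.008),(-.06,.03,.008)])).round(1).tolist())
m=(im.min(2)>190).astype(np.uint8); m[228:]=0
cs=max(cv2.findContours(m,0,1)[0],key=cv2.contourArea); print(cv2.boundingRect(cs),cv2.approxPolyDP(cs,4,True).reshape(-1,2).tolist())
```

```text
h0.08 turn [-0.26 -0.21  0.34] shift [-0.11  0.2  -0.27] tcp [ 0.527 -0.041  0.42 ] clock 25.65
h0.03 turn [-0.26 -0.21  0.34] shift [-0.11  0.2   4.73] tcp [ 0.551 -0.044  0.377] clock 25.65
h0.01 turn [-0.26 -0.21  0.34] shift [-0.11  0.2   6.73] tcp [ 0.561 -0.045  0.359] clock 25.65
h0 turn [-0.26 -0.21  0.34] shift [-0.11  0.2   7.73] tcp [ 0.566 -0.046  0.351] clock 25.65
[ 0.3542  0.1733 -0.4639  2.0033  0.3706  0.4975 -0.4793]
pred [[344.3, 153.7], [115.1, 153.8], [88.2, 185.5]]
(92, 157, 256, 71) [[92, 188], [99, 227], [108, 218], [99, 219], [97, 211], [108, 204], [130, 205], [124, 215], [113, 218], [131, 218], [126, 227], [283, 227], [315, 206], [331, 207], [338, 225], [345, 226], [347, 157], [119, 157]]
```

>>> jog_arm(series="-0.26 -0.2 0.3 -0.05 0.2 2 1;0 0 0 0 0 2.5 1;0 0 0 0 0 1.5 1;0 0 0 0 0 0.7 1;0 0 0 0 0 0 1")

```text
clock: 26.32
tcp_pos: [0.5627, -0.0494, 0.361]
tool_rot: [0.725, 0.638, 0.171, 0.195]
wrist_force: [-4.1, 0.8, 2.7]
finger_gap: 0.151
finger_force: 40.0
```

>>> jog_arm(series="0 0 0 0 0 0.3 1;0 0 0 0 0 0.2 1;0 0 0 0 0 0.1 1;0 0 0 0 0 0 1")

```text
clock: 26.82
tcp_pos: [0.5662, -0.0491, 0.3568]
tool_rot: [0.724, 0.638, 0.173, 0.196]
wrist_force: [0.1, 1.4, -0.4]
finger_gap: 0.153
finger_force: 40.0
```

Run:
```python
from h import *
q=np.load("q.npy"); Rt=toolR(q)
go(Rt,bed(q,(.048+.090,0.0005,.030)),.159)
print(Rt.inv().apply(state()['wrist_force']))
```

```text
turn [ 0.27  0.16 -0.31] shift [ 0.38 -0.34  0.51] tcp [ 0.566 -0.045  0.351] clock 26.825
[ 1.408  -0.2876  0.2788]
```

>>> jog_arm(series="0.2 0.16 -0.31 0.38 -0.1 0 1;0 0 0 0 0 0.2 1;0 0 0 0 0 0 1;0 0 0 0 0 0 1")

```text
clock: 27.32
tcp_pos: [0.5666, -0.0455, 0.354]
tool_rot: [0.723, 0.641, 0.172, 0.194]
wrist_force: [-2.4, 1.5, 0.3]
finger_gap: 0.148
finger_force: 40.0
```

Run:
```python
from h import *
q=np.load("q.npy"); Rt=toolR(q)
go(Rt,bed(q,(.048+.090,0.0005,.030)),.159)
print(Rt.inv().apply(state()['wrist_force']))
```

```text
turn [0.   0.04 0.01] shift [ 0.01 -0.2   0.27] tcp [ 0.566 -0.045  0.351] clock 27.325
[ 1.2148 -2.0487 -1.5008]
```

>>> jog_arm(series="0 0 0 0 -0.1 0.12 1;0 0 0 0 0 0.1 1;0 0 0 0 0 0 1")

```text
clock: 27.7
tcp_pos: [0.567, -0.0461, 0.3526]
tool_rot: [0.723, 0.641, 0.172, 0.195]
wrist_force: [-8.8, -0.6, 11.2]
finger_gap: 0.149
finger_force: 40.0
```

Run:
```python
from h import *
q=np.load("q.npy"); Rt=toolR(q)
go(Rt,bed(q,(.048+.090,0.0005,.030)),.159)
print(Rt.inv().apply(state()['wrist_force']))
```

```text
turn [ 0.1   0.1  -0.02] shift [ 0.07 -0.16  0.13] tcp [ 0.566 -0.045  0.351] clock 27.7
[ -1.6222  -1.8825 -14.06  ]
```

>>> jog_arm(series="0 0 0 0 -0.5 -0.08 1;0 0 0 0 -1 0 1;0 0 0 0 -1 0 1;0 0 0 0 0 0 1")

```text
clock: 28.2
tcp_pos: [0.5437, -0.0427, 0.3391]
tool_rot: [0.723, 0.641, 0.171, 0.193]
wrist_force: [-7.1, 0.4, 5.7]
finger_gap: 0.152
finger_force: 40.0
```

```bash
cat >> h.py <<'E'
def chk(x=.048,y=.0005,z=.0313):
    q=np.load("q.npy"); Rt=toolR(q); go(Rt,bed(q,(x,y,z)),.159,'home'); print('F tool',Rt.inv().apply(state()['wrist_force']),'M',state()['ft_torque'])
E
python3 -c "from h import *;chk()"
```

```text
home turn [-0.09  0.06  0.05] shift [ 0.01 -6.46  0.01] tcp [ 0.488 -0.036  0.307] clock 28.2
F tool [-0.4237 -3.2682 -8.4988] M [0.3953 1.1274 0.3053]
```

>>> jog_arm(series="0 0 0 0 -1 -0.05 1;0 0 0 0 -1 0 1;0 0 0 0 -0.8 0 1;0 0 0 0 0 0 1")

```text
clock: 28.7
tcp_pos: [0.5198, -0.04, 0.3256]
tool_rot: [0.723, 0.641, 0.171, 0.193]
wrist_force: [-0.5, -0.1, -1.2]
finger_gap: 0.147
finger_force: 40.0
```

```bash
python3 -c "from h import *;chk()"
```

```text
home turn [-0.08  0.06  0.04] shift [ 0.03 -3.7   0.04] tcp [ 0.488 -0.036  0.307] clock 28.7
F tool [-0.1838 -1.0058  0.8605] M [ 0.0786  0.5691 -0.0261]
```

>>> jog_arm(series="0 0 0 0 -0.8 0.03 1;0 0 0 0 -0.7 0 1;0 0 0 0 -0.5 0 1;0 0 0 0 0 0 1")

```text
clock: 29.2
tcp_pos: [0.5036, -0.0379, 0.316]
tool_rot: [0.722, 0.641, 0.172, 0.194]
wrist_force: [1.7, -0.7, 0.0]
finger_gap: 0.155
finger_force: 40.0
```

```bash
python3 -c "from h import *;chk()"
```

```text
home turn [0.03 0.03 0.02] shift [ 0.01 -1.8   0.03] tcp [ 0.488 -0.036  0.307] clock 29.2
F tool [-0.4463  1.5308  0.862 ] M [0.0196 0.1715 0.0406]
```

Now against the ejector. Push on home, checking the force.

>>> jog_arm(series="0 0 0 0 -0.5 0 1;0 0 0 0 -0.5 0 1;0 0 0 0 -0.4 0 1;0 0 0 0 0 0 1")

```text
clock: 29.7
tcp_pos: [0.4918, -0.0364, 0.3092]
tool_rot: [0.722, 0.641, 0.172, 0.194]
wrist_force: [4.4, 0.5, -1.0]
finger_gap: 0.149
finger_force: 40.0
```

```bash
python3 -c "from h import *;chk()"
```

```text
home turn [0.06 0.01 0.01] shift [ 0.   -0.43  0.03] tcp [ 0.488 -0.036  0.307] clock 29.7
F tool [1.0023 3.1836 3.0122] M [ 0.2071 -0.3825  0.1584]
```

>>> jog_arm(series="0 0 0 0 -0.3 0 1;0 0 0 0 -0.2 0 1;0 0 0 0 0 0 1")

```text
clock: 30.08
tcp_pos: [0.4868, -0.0361, 0.3062]
tool_rot: [0.723, 0.641, 0.171, 0.194]
wrist_force: [0.0, 1.5, 1.1]
finger_gap: 0.148
finger_force: 40.0
```

>>> jog_arm(series="0 0 0 0 -0.15 0 1;0 0 0 0 0 0 1")

```text
clock: 30.32
tcp_pos: [0.4858, -0.0359, 0.3057]
tool_rot: [0.723, 0.641, 0.171, 0.194]
wrist_force: [2.0, 2.1, 1.3]
finger_gap: 0.151
finger_force: 40.0
```

```bash
python3 -c "from h import *;chk()"
```

```text
home turn [-0.01  0.04  0.01] shift [0.02 0.26 0.02] tcp [ 0.488 -0.036  0.307] clock 30.325
F tool [ 2.3091  2.1476 -0.208 ] M [ 0.3152 -0.0407  0.127 ]
```

>>> jog_arm(series="0 0 0 0 -0.15 0 1;0 0 0 0 0 0 1")

```text
clock: 30.58
tcp_pos: [0.4846, -0.0358, 0.305]
tool_rot: [0.723, 0.641, 0.171, 0.194]
wrist_force: [0.9, 0.8, 1.4]
finger_gap: 0.15
finger_force: 40.0
```

>>> jog_arm(series="0 0 0 0 -0.15 0 1;0 0 0 0 0 0 1")

```text
clock: 30.82
tcp_pos: [0.4834, -0.0356, 0.3043]
tool_rot: [0.723, 0.641, 0.172, 0.194]
wrist_force: [2.4, -0.1, 2.5]
finger_gap: 0.15
finger_force: 40.0
```

```bash
python3 -c "from h import *;chk()"
```

```text
home turn [0.01 0.04 0.  ] shift [0.03 0.54 0.02] tcp [ 0.488 -0.036  0.307] clock 30.825
F tool [ 0.1914  3.3366 -0.9511] M [ 0.2365 -0.1597  0.1027]
```

>>> jog_arm(series="0 0 0 0 -0.15 0 1;0 0 0 0 0 0 1")

```text
clock: 31.08
tcp_pos: [0.4829, -0.0357, 0.3042]
tool_rot: [0.723, 0.641, 0.172, 0.195]
wrist_force: [5.8, -1.1, 3.3]
finger_gap: 0.148
finger_force: 40.0
```

>>> jog_arm(series="0 0 0 0 -0.15 0 1;0 0 0 0 0 0 1")

```text
clock: 31.32
tcp_pos: [0.4824, -0.0356, 0.3042]
tool_rot: [0.722, 0.64, 0.173, 0.195]
wrist_force: [7.8, -2.2, 5.2]
finger_gap: 0.145
finger_force: 40.0
```

```bash
python3 -c "
from h import *
import pickle
chk()
im=get_image('wrist');c=get_calibration('wrist');cv2.imwrite('pics/w11.png',im[:,:,::-1]);pickle.dump(c,open('pics/w11.pkl','wb'))
q=np.load('q.npy')
print(proj(c,bed(q,[(.06,.045,.008),(-.045,.045,.008),(-.008,.041,.0115)])).round(1).tolist())
m=(im.min(2)>190).astype(np.uint8); m[228:]=0
cs=max(cv2.findContours(m,0,1)[0],key=cv2.contourArea); print(cv2.boundingRect(cs),cv2.approxPolyDP(cs,4,True).reshape(-1,2).tolist())
"
```

```text
home turn [ 0.25  0.02 -0.05] shift [0.04 0.63 0.07] tcp [ 0.488 -0.036  0.307] clock 31.325
F tool [-1.2406  9.5648 -0.4912] M [-0.2045 -1.518  -0.1072]
[[356.0, 153.1], [128.8, 153.5], [207.2, 163.3]]
(93, 157, 255, 71) [[93, 188], [99, 227], [111, 216], [103, 219], [98, 210], [109, 204], [131, 205], [116, 218], [131, 218], [128, 227], [283, 227], [315, 206], [332, 208], [341, 227], [346, 226], [347, 157], [206, 157], [204, 171], [194, 175], [176, 166], [111, 167]]
```

>>> jog_arm(series="0 0 0 0 0.3 0 1;0 0 0 0 0.2 0 1;0 0 0 0 0 0 1")

```text
clock: 31.75
tcp_pos: [0.4849, -0.0358, 0.305]
tool_rot: [0.723, 0.641, 0.171, 0.194]
wrist_force: [0.4, 1.3, 2.1]
finger_gap: 0.15
finger_force: 40.0
```

>>> jog_arm(series="0 0 0 0 0.15 0 1;0 0 0 0 0 0 1")

```text
clock: 32.0
tcp_pos: [0.4864, -0.036, 0.3059]
tool_rot: [0.723, 0.641, 0.171, 0.194]
wrist_force: [0.2, 0.1, 2.1]
finger_gap: 0.151
finger_force: 40.0
```

```bash
python3 -c "from h import *;chk()"
```

```text
home turn [-0.01  0.05 -0.  ] shift [0.03 0.21 0.02] tcp [ 0.488 -0.036  0.307] clock 32.0
F tool [ 0.0973  1.2645 -1.7341] M [0.3009 0.1964 0.1984]
```

>>> jog_arm(series="0 0 0 0 0.15 0 1;0 0 0 0 0 0 1")

```text
clock: 32.25
tcp_pos: [0.487, -0.0362, 0.3062]
tool_rot: [0.723, 0.641, 0.171, 0.193]
wrist_force: [-4.4, 0.8, 2.8]
finger_gap: 0.149
finger_force: 40.0
```

```bash
python3 -c "from h import *;chk()"
```

```text
home turn [-0.1   0.07  0.01] shift [0.04 0.13 0.01] tcp [ 0.488 -0.036  0.307] clock 32.25
F tool [ 0.2373 -2.4597 -4.6787] M [0.6655 0.8896 0.2115]
```

>>> jog_arm(series="0 0 0 0 0.15 0 1;0 0 0 0 0 0 1")

```text
clock: 32.5
tcp_pos: [0.4874, -0.0362, 0.3064]
tool_rot: [0.723, 0.641, 0.17, 0.193]
wrist_force: [-10.1, 3.0, 4.9]
finger_gap: 0.151
finger_force: 40.0
```

```bash
python3 -c "from h import *;chk()"
```

```text
home turn [-0.21  0.09  0.02] shift [0.04 0.09 0.  ] tcp [ 0.488 -0.036  0.307] clock 32.5
F tool [ 1.8012 -6.539  -9.428 ] M [0.8388 1.7348 0.2709]
```

The insert resists the pull at home, so the catch has latched. Relax, release and retreat.

>>> jog_arm(series="0 0 0 0 -0.25 -0.03 1;0 0 0 0 0 0 1;0 0 0 0 0 0 0.7;0 0 0 0 0 0 0.5;0 0 0 0 0 0 0.5;0 0 0 0 0 0 0.5;0 0 0 0 0 -1 0.5;0 0 0 0 0 -3 0.5;0 0 0 0 0 -3 0.5;0 0 0 0 0 -1.5 0.5;0 0 0 0 0 -3 0.5;0 0 0 0 0 -4 0.5;0 0 0 0 0 0 0.5")

```text
clock: 34.12
tcp_pos: [0.4094, -0.0264, 0.4432]
tool_rot: [0.722, 0.64, 0.173, 0.196]
wrist_force: [0.4, 0.4, -0.9]
finger_gap: 0.496
finger_force: 0.0
```

Run:
```python
from h import *
q=np.load("q.npy")
im=get_image('wrist');c=get_calibration('wrist');cv2.imwrite('pics/w12.png',im[:,:,::-1])
print('pred home',proj(c,bed(q,[(.06,.045,.008),(.06,-.03,.008),(-.008,.041,.0115),(.048,0,.038)])).round(1).tolist())
m=(im.min(2)>190).astype(np.uint8); m[228:]=0
cs=max(cv2.findContours(m,0,1)[0],key=cv2.contourArea); print(cv2.boundingRect(cs),cv2.approxPolyDP(cs,4,True).reshape(-1,2).tolist())
a=cv2.imread("pics/top0.png").astype(int); t=get_image("top")[:,:,::-1]; cv2.imwrite("pics/top2.png",t)
d=(np.abs(cv2.GaussianBlur(t,(3,3),0).astype(int)-cv2.GaussianBlur(a.astype(np.uint8),(3,3),0)).max(2)>30).astype(np.uint8)
n,l,st,ce=cv2.connectedComponentsWithStats(d)
for i in range(1,n):
    if st[i,4]>15: print(st[i],ce[i].round())
s=state();print(s['clock'],s['tcp_pos'],s['wrist_force'],s['joints'])
```

```text
pred home [[333.5, 124.3], [332.9, 205.2], [256.1, 129.3], [320.0, 181.9]]
(198, 127, 135, 101) [[199, 142], [203, 207], [214, 217], [261, 222], [259, 213], [266, 210], [268, 227], [330, 223], [331, 127], [255, 127], [249, 136], [210, 131]]
[366 196  33  23 627] [382. 207.]
[ 298  210   48  141 4383] [323. 284.]
[347 224   6   6  33] [349. 227.]
[ 348  232   76  123 3377] [386. 294.]
[ 350  272  212  128 8776] [468. 339.]
[346 347  14  11  93] [353. 352.]
[303 374   7   5  25] [306. 376.]
[288 390  10  10  66] [292. 395.]
[349 395  29   5  98] [362. 398.]
34.225 [ 0.4097 -0.0268  0.4408] [ 0.2153  0.248  -0.8568] [ 0.3764 -0.0759 -0.4526  2.1833  0.1414  0.5159 -0.3088]
```

>>> jog_arm(series="0 0 0 0 0 -3 0.5;0 0 0 5 0 0 0.5;0 0 0 5 0 0 0.5;0 0 0 5 0 0 0.5;0 0 0 5 0 0 0.5;0 0 0 0 0 0 0.5")

```text
clock: 34.98
tcp_pos: [0.419, 0.1773, 0.4657]
tool_rot: [0.721, 0.643, 0.172, 0.192]
wrist_force: [-1.0, -0.5, -0.2]
finger_gap: 0.504
finger_force: 0.0
```

Run:
```python
from h import *
a=cv2.imread("pics/top0.png"); t=get_image("top")[:,:,::-1].copy(); cv2.imwrite("pics/top3.png",t)
B=lambda x:cv2.GaussianBlur(x,(3,3),0).astype(int)
d=(np.abs(B(t)-B(a)).max(2)>25).astype(np.uint8)
n,l,st,ce=cv2.connectedComponentsWithStats(d)
for i in range(1,n):
    if st[i,4]>8: print(st[i],ce[i].round())
print(a[220:232,340:358,1]);print(t[220:232,340:358,1])
# insert in the dish, from w7: edge positions along rows/cols
g=cv2.GaussianBlur(cv2.imread("pics/w7.png"),(3,3),0)[...,1].astype(int)
print('row140',g[140,190:345:4]); print('col260',g[90:180:3,260])
```

```text
[366 196  33  24 680] [382. 207.]
[ 214  206  100  181 6657] [259. 293.]
[236 226   4   3  12] [238. 227.]
[315 227  10  11  63] [318. 232.]
[ 298  233  119  122 3644] [354. 303.]
[ 347  272  215  128 9948] [467. 341.]
[343 347  17  10 124] [351. 351.]
[335 348   5   4  14] [337. 349.]
[376 355  16   5  55] [383. 357.]
[288 360  22  18  87] [298. 368.]
[297 370  14  17 123] [303. 378.]
[287 388  11  12  68] [292. 394.]
[[ 58  46  42  48  46  39  50  54  59  61  54  49  56  54  58  51  51  60]
 [ 53  43  51  67  59  46  53  67  73  71  59  54  58  56  53  48  53  62]
 [ 52  50  58  72  68  50  52  85 104  91  90  89  87  85  66  57  62  70]
 [ 88  82  83  88  79  69  75 106 119 124 122 117 117 115  84  60  59  92]
 [119 122 111 109 103 100  91 116 122 126 127 127 125 110  85  55  63  86]
 [111 115 120 125 127 123 108 122 126 122 123 124 124 107  77  51  50  64]
 [ 65  81 103 101 106 108 110 116 119 121 125 122 123  98  67  54  49  55]
 [ 40  52  69  70  55  68  94 114 124 117 120 126 123  89  59  59  58  47]
 [ 44  46  55  42  36  61 101 120 124 121 121 114 115  90  57  79  68  48]
 [
[... 721 characters left out ...]
29 126 105  66  50  50  58]
 [ 53  60  74  70  63  65  99 122 130 128 128 129 126  95  64  61  58  51]
 [ 39  53  58  55  42  59 104 125 126 124 125 123 123  84  63  80  65  54]
 [ 48  54  53  56  54  59  98 108 117 109 111 111 112  86  68  80  70  59]
 [ 48  47  52  57  58  58  65  72  68  72  76  84  95  69  64  71  70  64]
 [ 51  55  60  56  50  54  58  51  56  45  53  54  62  63  58  56  58  49]]
row140 [233 232 233 233 233 232 233 233 232 233 233 232 233 233 233 233 232 233
 233 232 233 233 233 233 233 233 233 233 233 233 233 233 233 233 233 233
 233 233 233]
col260 [126 155 153 153 154 152 213 233 233 233 222 233 233 233 232 233 233 233
 233 233 233 233 233 232 233 233 232 233 233 232]
```

```bash
python3 -c "from rig import *;print(finish_job())"
```

```text
the job is handed in; nothing more can be done
None
```

The slicer is changed over to julienne and the job is handed in: the smooth insert is set down in the dish grip up, though I checked how it lies there only by pixel values. The toothed insert is home and held by the catch when pulled, nothing else on the bench appears moved, and the gripper let go and clear at about 35 s.

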